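# Key the hand stamp into its guide and lock it

## Task

Set the bar-handled stamp upright in its guide's bore with its two keys at least 30 degrees off the slots, resting on the seat ring; then, without lifting it, turn it under light pressure until the keys drop into the slots and the flange lies flat on the ring. Let go and push the locking bolt fully in over the flange by its knob. Leave the tin, the wax block and the dye jar where they stand.

Things in the scene. Friction and masses are not known exactly. Their poses are not given: they have to be found in the camera images.
- stamp: Loose hand stamp, 74 mm tall, 0.3-0.5 kg, stands on its pilot. Origin: centre of underside, z up. Steel pilot 38 mm in diameter, z 0 to 22 mm, foot chamfered 3 mm; round steel flange 80 mm in diameter, z 22 to 30 mm; neck; wooden bar handle along x. Two 10 mm wide keys under the flange (z 14 to 22 mm), 18 to 39 mm from the axis along +x and -x, in line with the bar. A half turn looks the same.
- handle (a point): Centre of the stamp's bar handle, 60 mm above the stamp's origin; axes as the stamp's. The bar is 66 mm long (x), 18 mm thick (y: grasp across it), 28 mm high.
- stamp_guide: Fixed guide; place and yaw vary. Grey base plate, 10 mm thick, x -117 to +55 mm, y +-53 mm; origin on the bench under the seat's centre, z up. Steel seat ring 96 mm in diameter, flat top at z = 34 mm, bore 41 mm wide, 24 mm deep. On the -x side a housing (x -113 to -57, y +-24 mm, top z = 55 mm) carries the locking bolt.
- seat (a point): Seat centre at the ring's flat top (z = 34 mm); axes as the guide's. Slots 14 mm wide, 10 mm deep cut the ring along +y and -y, for the stamp's keys (stamp x along guide +-y; they fall in within about 0.07 rad). Stamp origin: 14 mm below this point while the keys rest on the ring, 22 mm below when home with the flange on the ring.
- lock_bolt (a joint): Locking bolt travel, m: 0 drawn back, 0.030 fully in (stop). Slides along the guide's +x toward the seat, about 1.5 N friction, stays where left; starts at 0 to 0.008. Its steel tongue (z 44 to 52 mm, 30 mm wide) has its tip 52 mm from the seat axis at 0, 22 mm at 0.030; it passes 2 mm over the flange of a stamp that is home and is blocked by one that is not.
- bolt_knob (a point): On the axis of the bolt's upright knob, a dark steel post 16 mm in diameter (19 mm at its 3 mm cap) standing on the bolt from z = 52 to 85 mm. This point is at z = 74 mm, 80 mm on the guide's -x side of the seat axis when the bolt reads 0; it moves with the bolt.
- rivet_tin: Bystander: loose round white tin, 67 mm in diameter, 32 mm tall; origin: centre of its underside. It and the stamp stand on the right, one nearer the robot, the other farther; which varies.
- beeswax: Bystander: loose yellow-brown wax block, 35 x 52 x 21 mm; origin: centre of its underside.
- dye_jar: Bystander: loose dark jar with black cap, 32 mm in diameter, 52 mm tall, behind the guide; origin: centre of its underside.

How it is judged (in metres and radians):
On the way, in this order (a step that is already met when the one before it is completed fails the run):
1. the stamp stands upright in the bore with its keys resting on the ring, at least 0.3 rad (17 degrees) off the slots (z of stamp in the frame of seat between -0.017 and -0.0115 m and horizontal distance between stamp and seat below 0.005 m and angle between stamp's own z axis and vertical below 0.12 rad and contact force between stamp and stamp_guide above 0.3 N and angle between the x axis of stamp and the y axis of stamp_guide, either way round above 0.3 rad), for 0.1 s.
2. still resting on the ring, the stamp is turned to within 0.25 rad of the slots (z of stamp in the frame of seat between -0.017 and -0.0115 m and horizontal distance between stamp and seat below 0.005 m and angle between stamp's own z axis and vertical below 0.12 rad and contact force between stamp and stamp_guide above 0.3 N and angle between the x axis of stamp and the y axis of stamp_guide, either way round below 0.25 rad).
3. the keys have dropped into the slots, the flange lies on the ring (z of stamp in the frame of seat below -0.02 m and horizontal distance between stamp and seat below 0.004 m and angle between the x axis of stamp and the y axis of stamp_guide, either way round below 0.12 rad and angle between stamp's own z axis and vertical below 0.06 rad), for 0.2 s.
At the end, for the whole second after the job is handed in: The stamp sits in the seat: its origin 20 mm or more below the ring's top (22 mm is home), within 4 mm of the seat axis, keys within 0.12 rad of the slots, tilted less than 0.06 rad, at rest and released; the bolt stands at 25 mm or more of its 30 mm (all of step 3 and value of joint lock_bolt above 0.025 m and linear speed of stamp below 0.02 m/s and contact force between stamp and the fingers below 0.1 N); the robot touches nothing.
It fails at once if the stamp is pressed on the guide with more than 60 N (contact force between stamp and stamp_guide above 60 N).
It fails at once if the tin, the wax block or the dye jar is moved more than 30 mm (distance of any of rivet_tin, beeswax, dye_jar from where it was at the start of the episode above 0.03 m).
It also fails if it takes over 58 s, if anything falls off the work surface, if the arm or the gripper's body presses on something with over 40 N, if the wrist force passes 120 N, or if a joint passes its speed limit or range.

## Robot

A 7-joint arm with a two-finger parallel gripper is mounted at the origin on a cart in front of the work surface, level with it; the furniture and walls round the work are solid. World frame = base frame: x ahead of the robot, y to its left, z up, the work surface at z = 0. Lengths are in mm, angles in rad, forces in N, time in s.
With the tool pointing down it reaches from about 425 to 1025 mm from the base axis. Payload 3.6 kg.
Tool frame: the origin (TCP) lies midway between the tips of the shut fingers; the grasp point (between the pads) lies 19 mm behind it (manip.grasp_offset is the z of the grasp point in the tool frame, in mm); z points along the fingers, y is the line along which they close (so a half turn about z gives the same grasp; the last joint's range is limited). The gripper opens to 85 mm and grips with 20 to 120 N. Pads are 22 mm wide; open, the fingers measure 114 mm over their backs; the gripper's body (76 mm by 85 mm) begins 54 mm behind the grasp point. The pads swing forward as they close: fully open they stand 13 mm farther back than shut.
Start: joints at [1.19, 0.591, 0.048, 1.609, -0.033, 0.943, -0.034], TCP at [205.093, -695.39, 231.302] pointing down, gripper open.
Joint ranges: [-2.69, 2.69], [-0.47, 2.24], [-1.27, 1.36], [0.19, 2.51], [-1.53, 4.68], [0.08, 2.07], [-3.09, 3.09]. Speed limits (rad/s): [2.57, 2.57, 3.14, 3.14, 3.14, 3.14, 3.14].

## Interface

Orientations are given as a unit quaternion [w, x, y, z].
In Python, from station import telemetry, viewer, manip gives the robot as it stands.
- The arm moves only by the tool apply_moves, never from a script. Its argument "motion" is a list of rows, each a list of 2 entries, a list of its own where there are three numbers: the shift along the world's x, y, z in mm, then the turn about the world's z in rad. In form: [[[tx, ty, tz], twist], ...]. A call has 1 to 12 rows; each row is the pose to reach, as a shift and turn from the pose commanded when the call began; what a row does not reach only later rows make up. A row lasts 1/8 s, in which the tool goes at most 62.5 mm and 10.7 degrees, less where a joint would pass 70% of its speed; a pose out of reach is approached as far as the arm can. A call with a gripper value outside its range is refused whole. "jaw" is the closure, from 0 (fully open) to 1 (shut), set as the call begins (left out, the last holds). The fingers move at their own pace and stop on an object; the grip force is fixed at half the most. Time passes only in rows, so rows that repeat a pose let the fingers close. It gives the time, the measured TCP pose, the force, the opening and the grip force at its end, in the units of the state.
- telemetry.get_obs(): the state, without advancing time (a new reading comes with each control period).
- viewer.camera(name): name is "scene" or "top"; returns a dict with "img" (384x512x3 uint8, red, green, blue), "z_map" (384x512 float32, mm along the optical axis (not along the pixel's ray), 0 where there is no reading), "mtx" (3x3 intrinsics, pixels), "eye" and "orientation" of the camera in the world. Camera axes: x right, y down, z forward; pixel columns grow to the right and rows downward; lengths in mm; the calibration is good to about 2 mm. A picture is of the moment at which its call begins.
- manip.sign_off(): hands the job in; it is judged then, once.
The state is a dict: "time": time; "qpos": joint angles; "joint_vel": joint speeds; "effort": joint torques, N m; "position": TCP position; "tcp_rot": TCP orientation; "contact_force": force on the tool from outside, world axes, zero at the start; "moment": the same for the moment, N m; "gripper_width": finger opening in mm; "grasp_force": force on a finger pad.
Only numpy, scipy, OpenCV 4.12 (cv2) and the standard library are available. Lean on these libraries where they do the work, as an engineer would, in place of code of your own. Each camera call takes 0.05 s, during which the arm holds its last target. There are 200 camera calls.

## Working session

There is one attempt and no reset: what is moved stays moved. The work goes in short steps, Python scripts to look and compute and a tool call to move; the robot and the scene stay as the last step left them, time stands still between calls to the robot, and variables do not carry over. Pictures are saved under pics/ and viewed, at most 10 in all, crops included, and the job is handed in when it is done.

Besides the shell and the picture viewer there is one more tool, called after ">>>" as name(argument=value, ...), one argument or row to a line, values as JSON. apply_moves: Moves the arm, as the interface text tells. Its arguments: {"type":"object","properties":{"motion":{"type":"array","items":{"type":"array"}},"jaw":{"type":"number"}},"required":["motion"]}

```bash
mkdir -p pics; cat > h.py <<'E'
import numpy as np, cv2
from scipy.spatial.transform import Rotation as R
from station import telemetry, viewer, manip
def cloud(c):
    z=c["z_map"]; v,u=np.mgrid[:z.shape[0],:z.shape[1]]
    K=np.array(c["mtx"]); p=np.stack([(u-K[0,2])/K[0,0]*z,(v-K[1,2])/K[1,1]*z,z],-1)
    q=c["orientation"]; P=p@R.from_quat([q[1],q[2],q[3],q[0]]).as_matrix().T+np.array(c["eye"])
    P[z==0]=np.nan; return P
def shot(n,f):
    c=viewer.camera(n); cv2.imwrite(f"pics/{f}.png",c["img"][:,:,::-1]); np.save(f"pics/{f}.npy",cloud(c)); return c
E
python3 - <<'E'
from h import *
for n in("top","scene"):
    c=shot(n,n+"0"); print(n,c["eye"],c["orientation"])
o=telemetry.get_obs(); print(o)
a=cv2.imread("pics/top0.png");b=cv2.imread("pics/scene0.png")
cv2.imwrite("pics/both0.png",cv2.resize(np.hstack([a,b]),(800,300)))
E
```

```text
top [ 484.20398446 -173.68976284 1128.89574805] [-0.01189731  0.70959866 -0.70444645  0.00913214]
scene [ 26.12119375 309.35588196 795.91147645] [ 0.15401389 -0.36514946  0.8495997  -0.34803151]
{'time': 0.1, 'qpos': array([ 1.19049461,  0.59201595,  0.04829431,  1.60975989, -0.03330298,
        0.94269838, -0.0337224 ]), 'joint_vel': array([ 2.07509430e-05, -2.94935932e-03, -6.17175017e-04, -2.79706252e-03,
       -1.13807075e-04,  9.70280138e-04,  5.98930486e-04]), 'effort': array([ 5.72404577e-03, -5.49998868e+01,  1.55373406e+00, -1.98825359e+01,
        9.72853362e-03,  3.86994128e-03, -2.10314607e-05]), 'position': array([ 204.88494118, -694.63200899,  230.23856066]), 'tcp_rot': array([-1.01870046e-03,  9.89730692e-01,  1.42940820e-01, -2.01753119e-04]), 'contact_force': array([ 0.22910233,  1.03512165, -0.09874526]), 'moment': array([-0.01754846, -0.01857875,  0.01773871]), 'grasp_force': 0.0, 'gripper_width': 85.32431619416398}
```

View pics/top0.png

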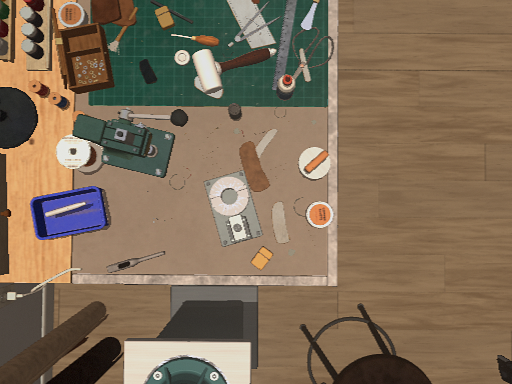

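View pics/scene0.png

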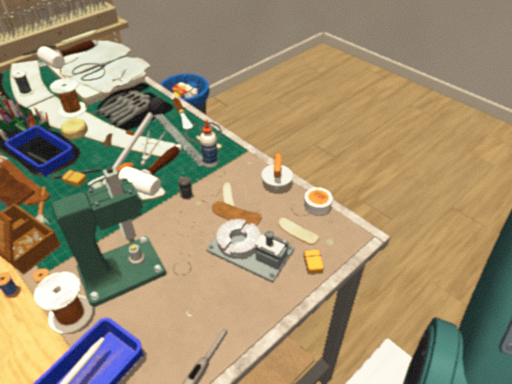

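The top view shows the stamp at (314,163) with its orange bar and the tin at (319,214). The seat ring is at (229,196), the bolt knob at about (237,228), the jar at (235,111) and the wax at (262,258). Next I'll measure them from the depth cloud.

```bash
python3 - <<'E'
from h import *
P=np.load("pics/top0.npy")
def reg(u,v,r): return P[v-r:v+r+1,u-r:u+r+1].reshape(-1,3)
def sel(p,a,b): return p[(p[:,2]>a)&(p[:,2]<b)]
def rect(p): 
    r=cv2.minAreaRect(p[:,:2].astype(np.float32)); return r
s=reg(314,163,22)
print("bench z",np.nanmedian(reg(290,180,3)[:,2]))
b=sel(s,60,90); print("bar",len(b),np.median(b,0),rect(b))
f=sel(s,20,40); print("flange",len(f),np.median(f,0),cv2.minEnclosingCircle(sel(s,20,90)[:,:2].astype(np.float32)))
g=reg(232,208,45)
r=sel(reg(229,196,28),29,39); print("ring z",np.median(r[:,2]),len(r),rect(r),cv2.minEnclosingCircle(r[:,:2].astype(np.float32)))
pl=sel(g,5,70); print("plate",rect(pl))
h=sel(reg(237,228,20),48,60); print("housing",len(h),rect(h))
k=sel(reg(237,228,20),75,95); print("knob",len(k),k.mean(0) if len(k) else 0)
t=sel(reg(319,214,22),20,45); print("tin",cv2.minEnclosingCircle(t[:,:2].astype(np.float32)))
a=cv2.imread("pics/top0.png")[140:270,190:345]
cv2.imwrite("pics/crop.png",cv2.resize(a,None,fx=5,fy=4.6,interpolation=cv2.INTER_CUBIC)[:600])
E
```

```text
bench z -1.1434259815716814
bar 207 [ 596.26985066 -313.82381282   72.26380976] ((596.5782470703125, -314.057861328125), (18.131057739257812, 64.55961608886719), 40.818050384521484)
flange 607 [ 595.12828423 -312.22973835   28.97325961] ((596.8062133789062, -314.564453125), 39.99197006225586)
ring z 33.02850504503476 845 ((502.7615966796875, -104.35368347167969), (95.87076568603516, 114.0583267211914), 88.41039276123047) ((498.10821533203125, -113.33853149414062), 65.3985595703125)
plate ((486.0736999511719, -125.29019165039062), (207.7461700439453, 225.39291381835938), 87.48450469970703)
housing 397 ((435.3575134277344, -127.76461029052734), (62.33278274536133, 46.74091339111328), 16.69474220275879)
knob 49 [ 438.21621449 -127.04569972   83.8136735 ]
tin ((469.87554931640625, -327.5328674316406), 33.409393310546875)
```

View pics/crop.png

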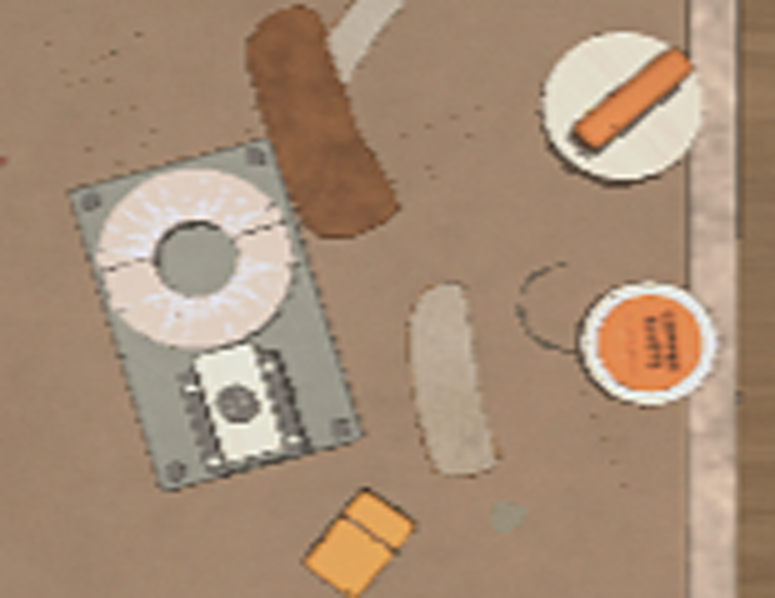

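The crop confirms the layout: slots run left and right across the ring, the knob is in the housing, and the stamp bar lies diagonally. I'll refine the ring and guide fits and work out the first move.

```bash
python3 - <<'E'
from h import *
from scipy.optimize import least_squares
P=np.load("pics/top0.npy").reshape(-1,3); P=P[~np.isnan(P).any(1)]
def near(c,r,a,b): return P[(np.hypot(P[:,0]-c[0],P[:,1]-c[1])<r)&(P[:,2]>a)&(P[:,2]<b)]
c=np.array([510,-107.])
for _ in range(4):
    r=near(c,53,30,36); c,rad=cv2.minEnclosingCircle(r[:,:2].astype(np.float32)); c=np.array(c)
print("ring",c,rad, "centroid",r.mean(0),len(r))
p=near((482,-115),125,5,60)
n,l,st,ce=cv2.connectedComponentsWithStats(np.zeros((2,2),np.uint8))
q=p[(p[:,2]<14)]
rc=cv2.minAreaRect(q[:,:2].astype(np.float32)); print("plate",rc)
# robust yaw/centre: fit plate box
a=np.deg2rad(16)
h=near((438,-127),45,44,58); print("housing",cv2.minAreaRect(h[:,:2].astype(np.float32)))
k=near((438,-127),15,75,95); print("knob",k.mean(0),len(k)); d=c-k.mean(0)[:2]; print("yaw from knob",np.degrees(np.arctan2(d[1],d[0])),np.hypot(*d))
b=near((596.5,-314),40,64,80); m=b.mean(0); w,v=np.linalg.eigh(np.cov(b[:,:2].T)); print("bar",m,np.degrees(np.arctan2(*v[::-1,1])))
f=near((596.5,-314),46,24,34); print("flange",cv2.minEnclosingCircle(f[:,:2].astype(np.float32)))
E
```

```text
ring [ 513.2321167  -104.62759399] 48.374881744384766 centroid [ 513.25964737 -104.43091271   32.99137003] 748
plate ((489.2229919433594, -133.78799438476562), (236.43325805664062, 187.19107055664062), 33.10346221923828)
housing ((435.5152282714844, -128.31661987304688), (62.34249496459961, 47.8696174621582), 16.6639461517334)
knob [ 438.21621449 -127.04569972   83.8136735 ] 49
yaw from knob 16.638497324340268 78.29404222770489
bar [ 596.01067637 -313.55072203   72.15604012] 131.49022423856357
flange ((596.8062133789062, -314.564453125), 39.99197006225586)
```

>>> apply_moves(
  motion=[
    [[35,35,0],0.18],
    [[70,70,0],0.36],
    [[106,104,0],0.54],
    [[142,138,0],0.72],
    [[178,173,0],0.9],
    [[213,208,0],1.09],
    [[249,243,0],1.27],
    [[285,277,-10],1.45],
    [[320,312,-30],1.64],
    [[356,347,-50],1.82],
    [[391.4,381.2,-70],2.0],
    [[391.4,381.2,-90],2.0],
  ],
  jaw=0,
)

```text
time: 1.6
position: [600.5, -308.1, 140.8]
tcp_rot: [0.001, 0.411, 0.912, 0.003]
contact_force: [-0.4, -0.7, -0.2]
gripper_width: 85.7
grasp_force: 0.0
```

>>> apply_moves(
  motion=[
    [[0,0,0],0],
    [[0,0,0],0],
  ],
)

```text
time: 1.85
position: [595.4, -316.2, 141.4]
tcp_rot: [-0.0, 0.416, 0.909, -0.001]
contact_force: [0.4, 0.1, 1.3]
gripper_width: 85.4
grasp_force: 0.0
```

```bash
python3 - <<'E'
from h import *
o=telemetry.get_obs();q=o["tcp_rot"];M=R.from_quat([q[1],q[2],q[3],q[0]]).as_matrix()
print(o["position"],np.degrees(np.arctan2(M[1,1],M[0,1])),M[:,2],o["qpos"],manip.grasp_offset)
c=shot("top","t1");s=shot("scene","s1")
cv2.imwrite("pics/v1.png",np.hstack([cv2.resize(c["img"][120:250,240:370,::-1],(400,400)),cv2.resize(s["img"][130:260,210:340,::-1],(400,400))]))
E
```

```text
[ 595.39863854 -316.15125424  141.41686586] 40.85370263942091 [-8.71667428e-04 -1.27121605e-03 -9.99998812e-01] [ 0.72524599  0.66765785 -0.4594157   1.77884533  0.39947863  0.78890179
  0.77848282] -18.700000000000003
```

View pics/v1.png

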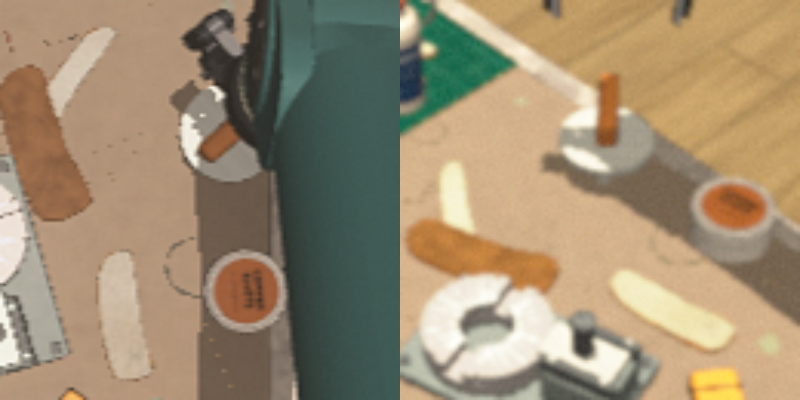

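The left view shows the arm over the stamp, and the right (scene) view shows the stamp standing clear with the tin untouched. I'll descend.

>>> apply_moves(
  motion=[
    [[0,0,-30],0],
    [[0,0,-60],0],
    [[0,0,-85],0],
    [[0,0,-100],0],
    [[0,0,-100],0],
    [[0,0,-100],0],
  ],
)

```text
time: 2.7
position: [597.4, -314.6, 42.4]
tcp_rot: [0.001, 0.415, 0.91, 0.0]
contact_force: [0.7, -0.1, 1.0]
gripper_width: 85.5
grasp_force: 0.0
```

>>> apply_moves(
  motion=[
    [[0,0,0],0],
    [[0,0,0],0],
    [[0,0,0],0],
    [[0,0,0],0],
    [[0,0,0],0],
    [[0,0,0],0],
    [[0,0,0],0],
    [[0,0,0],0],
  ],
  jaw=1,
)

```text
time: 3.7
position: [597.1, -314.0, 41.6]
tcp_rot: [0.0, 0.414, 0.91, 0.0]
contact_force: [1.3, 1.3, 2.4]
gripper_width: 17.2
grasp_force: 62.2
```

>>> apply_moves(
  motion=[
    [[0,0,20],0],
    [[0,0,50],0],
    [[0,0,80],0],
    [[-12,30,90],0],
    [[-28,70,90],0],
    [[-44,110,90],0.05],
    [[-60,150,90],0.12],
    [[-72,185,90],0.185],
    [[-80,203,90],0.185],
    [[-83.2,209.7,90],0.185],
    [[-83.2,209.7,90],0.185],
    [[-83.2,209.7,90],0.185],
  ],
)

```text
time: 5.2
position: [513.9, -106.3, 131.3]
tcp_rot: [0.0, 0.33, 0.944, -0.0]
contact_force: [-1.1, -0.6, -4.4]
gripper_width: 17.5
grasp_force: 61.2
```

```bash
python3 - <<'E'
from h import *
o=telemetry.get_obs();q=o["tcp_rot"];M=R.from_quat([q[1],q[2],q[3],q[0]]).as_matrix()
print(o["position"],np.degrees(np.arctan2(M[1,1],M[0,1])),M[:,2],o["contact_force"],o["gripper_width"])
c=shot("top","t2");s=shot("scene","s2")
cv2.imwrite("pics/v2.png",np.hstack([cv2.resize(c["img"][120:250,170:300,::-1],(400,400)),cv2.resize(s["img"][150:290,190:330,::-1],(400,400))]))
E
```

```text
[ 513.93161895 -106.25458355  131.27454001] 51.47255978687725 [ 5.28632542e-04 -1.01208851e-03 -9.99999348e-01] [-1.0699539  -0.60652501 -4.38913262] 17.506703831040788
```

View pics/v2.png

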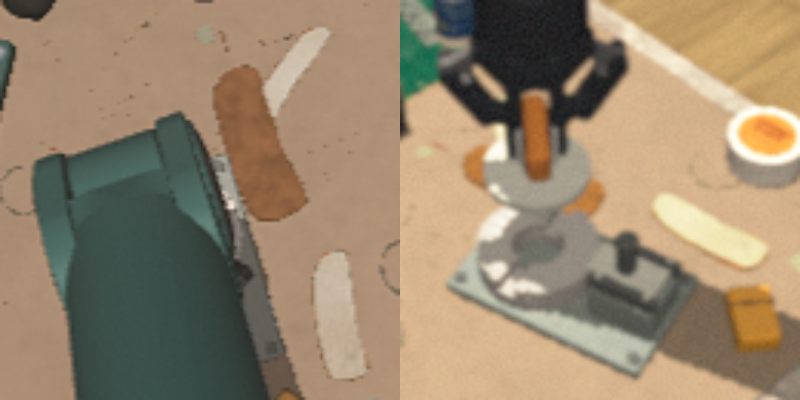

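The stamp hangs level over the ring. I'll measure the flange against the ring with the same (scene) camera, using scene0 for the unobstructed ring.

```bash
cat >> h.py <<'E'
from scipy.optimize import least_squares
def disc(P,c,r,R0,a,b):
    P=P.reshape(-1,3);P=P[~np.isnan(P).any(1)]
    q=P[(np.hypot(P[:,0]-c[0],P[:,1]-c[1])<r)&(P[:,2]>a)&(P[:,2]<b)]
    zm=np.median(q[:,2]); q=q[abs(q[:,2]-zm)<3]
    h=cv2.convexHull(q[:,:2].astype(np.float32))[:,0]
    f=least_squares(lambda x:np.hypot(h[:,0]-x[0],h[:,1]-x[1])-R0,c,loss="soft_l1")
    return f.x,zm,len(q),np.abs(f.fun).mean()
E
python3 - <<'E'
from h import *
s0,s2,t0=[np.load(f"pics/{n}.npy") for n in("scene0","s2","top0")]
print("ring scene",disc(s0,(513,-104.5),53,48,29,38)); print("ring top",disc(t0,(513,-104.5),53,48,29,36))
print("flange scene before",disc(s0,(596.5,-314),46,40,24,34)); print("flange top before",disc(t0,(596.5,-314),46,40,24,34))
print("flange held",disc(s2,(513,-105),46,40,112,126))
q=s2.reshape(-1,3); q=q[(np.hypot(q[:,0]-513,q[:,1]+105)<55)&(q[:,2]>100)&(q[:,2]<180)]; print(np.histogram(q[:,2],bins=16))
E
```

```text
ring scene (array([ 515.74968406, -103.06857584]), np.float64(34.87588500214429), 810, np.float64(0.6933861692548001))
ring top (array([ 513.34284788, -104.35066033]), np.float64(32.890862575043684), 745, np.float64(0.42687998571379754))
flange scene before (array([ 598.64769305, -312.73946443]), np.float64(31.15781985111539), 415, np.float64(0.7189121276908281))
flange top before (array([ 596.88416577, -314.64610757]), np.float64(29.007462643169674), 509, np.float64(0.7201121162758365))
flange held (array([ 515.81871824, -105.36106014]), np.float64(120.57760595245475), 553, np.float64(0.3391673931683208))
(array([  9,  34, 233, 342,   1,   0,   8,  24,  33,  36,  34,  54, 181,
        38,  19,  39]), array([106.54647188, 111.13730879, 115.7281457 , 120.31898261,
       124.90981952, 129.50065643, 134.09149335, 138.68233026,
       143.27316717, 147.86400408, 152.45484099, 157.0456779 ,
       161.63651481, 166.22735172, 170.81818863, 175.40902554,
       179.99986245]))
```

>>> apply_moves(
  motion=[
    [[0,0,-15],0],
    [[0,0,-30],0],
    [[0,0,-45],0],
    [[0,0,-45],0],
    [[0,0,-45],0],
  ],
)

```text
time: 5.92
position: [513.4, -104.3, 86.1]
tcp_rot: [-0.0, 0.328, 0.945, 0.0]
contact_force: [0.1, 0.2, -5.5]
gripper_width: 17.3
grasp_force: 61.2
```

```bash
python3 - <<'E'
from h import *
o=telemetry.get_obs();print(o["position"],o["contact_force"])
for i in range(2):
  s=shot("scene","s3");print("flange held",disc(np.load("pics/s3.npy"),(513,-105),46,40,66,86))
o=telemetry.get_obs();print(o["position"],o["contact_force"])
E
```

```text
[ 513.4066435  -104.25408474   86.12945008] [ 0.14175112  0.23313135 -5.54893161]
flange held (array([ 514.90139381, -103.13125876]), np.float64(75.47547252928439), 528, np.float64(0.4826415682910165))
flange held (array([ 515.37647703, -103.53092988]), np.float64(75.96039545725728), 524, np.float64(0.5397672948528326))
[ 513.80977223 -104.39775683   86.67308703] [ 0.33773384 -0.36643079 -4.12547981]
```

>>> apply_moves(
  motion=[
    [[0.5,0.3,-6],0],
    [[0.5,0.3,-12],0],
    [[0.5,0.3,-18],0],
    [[0.5,0.3,-23],0],
    [[0.5,0.3,-23],0],
    [[0.5,0.3,-23],0],
  ],
)

```text
time: 6.78
position: [513.9, -104.1, 63.3]
tcp_rot: [0.0, 0.329, 0.944, 0.0]
contact_force: [1.1, 0.5, -4.2]
gripper_width: 17.0
grasp_force: 61.3
```

>>> apply_moves(
  motion=[
    [[0,0,-1],0],
    [[0,0,-2],0],
    [[0,0,-2.5],0],
    [[0,0,-2.5],0],
  ],
)

```text
time: 7.28
position: [514.0, -104.2, 61.5]
tcp_rot: [0.0, 0.329, 0.944, -0.0]
contact_force: [-2.1, 0.4, 4.8]
gripper_width: 17.1
grasp_force: 62.5
```

>>> apply_moves(
  motion=[
    [[0,0,0],0],
    [[0,0,0],-0.05],
    [[0,0,0],-0.1],
    [[0,0,0],-0.15],
    [[0,0,0],-0.2],
    [[0,0,0],-0.25],
    [[0,0,0],-0.3],
    [[0,0,0],-0.35],
    [[0,0,0],-0.4],
    [[0,0,0],-0.43],
    [[0,0,0],-0.43],
    [[0,0,0],-0.43],
  ],
)

```text
time: 8.78
position: [515.0, -103.3, 61.4]
tcp_rot: [0.001, 0.522, 0.853, 0.001]
contact_force: [-0.0, 1.2, 5.1]
gripper_width: 16.9
grasp_force: 62.7
```

```bash
python3 - <<'E'
from h import *
o=telemetry.get_obs();q=o["tcp_rot"];M=R.from_quat([q[1],q[2],q[3],q[0]]).as_matrix()
print(o["position"],"bar",np.degrees(np.arctan2(M[1,1],M[0,1]))+90,o["contact_force"],o["moment"],o["gripper_width"])
s=shot("scene","s4");P=np.load("pics/s4.npy");print(disc(P,(514,-104),46,40,45,57))
E
```

```text
[ 514.95170506 -103.34694522   61.44050741] bar 117.01934922955945 [-0.0435039   1.2096977   5.13922974] [ 0.34362853  0.15101611 -0.00933899] 16.881035291229605
(array([ 516.4243626 , -102.82087299]), np.float64(50.933957628404244), 490, np.float64(0.6598008655983143))
```

>>> apply_moves(
  motion=[
    [[0,0,-0.5],-0.03],
    [[0,0,-0.5],-0.06],
    [[0,0,-0.5],-0.09],
    [[0,0,-0.5],-0.12],
    [[0,0,-0.5],-0.15],
    [[0,0,-0.5],-0.18],
    [[0,0,-0.5],-0.18],
    [[0,0,-0.5],-0.18],
  ],
)

```text
time: 9.82
position: [514.8, -103.3, 60.4]
tcp_rot: [0.0, 0.597, 0.802, 0.001]
contact_force: [-0.1, 3.6, 2.0]
gripper_width: 17.2
grasp_force: 62.3
```

>>> apply_moves(
  motion=[
    [[0,0,-1],0],
    [[0,0,-2],0],
    [[0,0,-3],0],
    [[0,0,-3],0],
  ],
)

```text
time: 10.32
position: [513.8, -104.6, 56.9]
tcp_rot: [-0.0, 0.597, 0.802, -0.0]
contact_force: [2.6, 0.0, -5.1]
gripper_width: 17.2
grasp_force: 61.2
```

Keys are in the slots (free motion, force back to the stamp's weight). Continuing to home.

>>> apply_moves(
  motion=[
    [[0,0,-1],0],
    [[0,0,-2],0],
    [[0,0,-3],0],
    [[0,0,-4],0],
    [[0,0,-4.3],0],
    [[0,0,-4.3],0],
    [[0,0,-4.3],0],
  ],
)

```text
time: 11.2
position: [514.0, -104.3, 53.6]
tcp_rot: [0.0, 0.597, 0.802, -0.0]
contact_force: [0.2, 1.0, 5.9]
gripper_width: 16.9
grasp_force: 62.4
```

>>> apply_moves(
  motion=[
    [[0,0,0],0],
    [[0,0,0],0],
    [[0,0,0],0],
    [[0,0,15],0],
    [[0,0,35],0],
    [[0,0,70],0],
    [[0,0,90],0],
    [[-70,-25,110],0],
    [[-110,-35,110],0],
    [[-110,-35,110],0],
    [[-110,-35,110],0],
  ],
  jaw=0.55,
)

```text
time: 12.58
position: [404.6, -139.4, 163.9]
tcp_rot: [0.001, 0.597, 0.802, 0.0]
contact_force: [-0.3, -0.3, 0.5]
gripper_width: 38.8
grasp_force: 0.0
```

```bash
python3 - <<'E'
from h import *
o=telemetry.get_obs();q=o["tcp_rot"];M=R.from_quat([q[1],q[2],q[3],q[0]]).as_matrix()
print(o["position"],np.degrees(np.arctan2(M[1,1],M[0,1]))+90,o["gripper_width"])
s=shot("scene","s5");c=shot("top","t5");P=np.load("pics/s5.npy");print(disc(P,(514,-104),46,40,36,48))
q=P.reshape(-1,3);b=q[(np.hypot(q[:,0]-515,q[:,1]+104)<42)&(q[:,2]>80)&(q[:,2]<92)]
w,v=np.linalg.eigh(np.cov(b[:,:2].T)); print("bar",b.mean(0),np.degrees(np.arctan2(*v[::-1,1])))
P0=np.load("pics/scene0.npy").reshape(-1,3)
for A in(P0,q):
    k=A[(np.hypot(A[:,0]-440,A[:,1]+126)<20)&(A[:,2]>80)&(A[:,2]<90)]; print("knob",len(k),k.mean(0) if len(k) else 0)
cv2.imwrite("pics/v5.png",np.hstack([cv2.resize(c["img"][160:290,170:300,::-1],(400,400)),cv2.resize(s["img"][150:290,190:330,::-1],(400,400))]))
E
```

```text
[ 404.6317296  -139.41285014  163.88316998] 106.65018394783607 38.7916037303024
(array([ 515.44682165, -103.98695131]), np.float64(42.94839938309684), 543, np.float64(0.5922158931585945))
bar [ 513.07459831 -102.3269559    85.89859402] 105.97783415633529
knob 55 [ 440.28976148 -124.46799189   85.52829113]
knob 54 [ 440.26841404 -124.69626822   85.5322639 ]
```

View pics/v5.png

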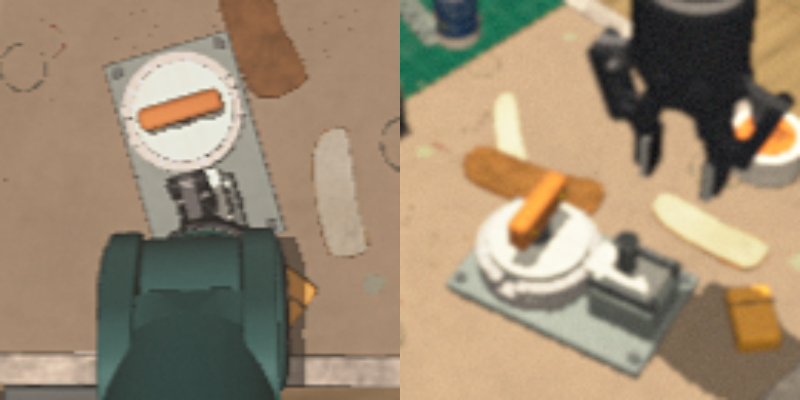

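The stamp is home: flange top at 42 mm, bar at about 106°, and the knob unmoved at (440,-125). Next I'll close the fingers and go down behind the knob.

>>> apply_moves(
  motion=[
    [[-0.7,2.2,0],0],
    [[-0.7,2.2,0],0],
    [[-0.7,2.2,0],0],
    [[-0.7,2.2,-25],0],
    [[-0.7,2.2,-50],0],
    [[-0.7,2.2,-75],0],
    [[-0.7,2.2,-98],0],
    [[-0.7,2.2,-98],0],
    [[-0.7,2.2,-98],0],
  ],
  jaw=1,
)

```text
time: 13.8
position: [403.4, -137.0, 65.4]
tcp_rot: [0.0, 0.597, 0.802, 0.0]
contact_force: [0.7, -0.9, 0.1]
gripper_width: -0.4
grasp_force: 0.0
```

>>> apply_moves(
  motion=[
    [[5.7,1.7,0],0],
    [[11.5,3.4,0],0],
    [[17.2,5.2,0],0],
    [[23,6.9,0],0],
    [[28.7,8.6,0],0],
    [[32.6,9.7,0],0],
    [[32.6,9.7,0],0],
  ],
)

```text
time: 14.68
position: [436.5, -127.0, 65.0]
tcp_rot: [0.0, 0.597, 0.802, 0.001]
contact_force: [0.7, -0.6, -0.1]
gripper_width: -0.1
grasp_force: 0.0
```

```bash
python3 - <<'E'
from h import *
s=shot("scene","s6");q=np.load("pics/s6.npy").reshape(-1,3)
k=q[(np.hypot(q[:,0]-450,q[:,1]+122)<40)&(q[:,2]>78)&(q[:,2]<90)]; print(len(k),k.mean(0))
cv2.imwrite("pics/v6.png",cv2.resize(s["img"][170:280,200:320,::-1],(720,600),interpolation=cv2.INTER_CUBIC))
E
```

```text
98 [ 444.171097   -119.73837217   84.28776233]
```

View pics/v6.png

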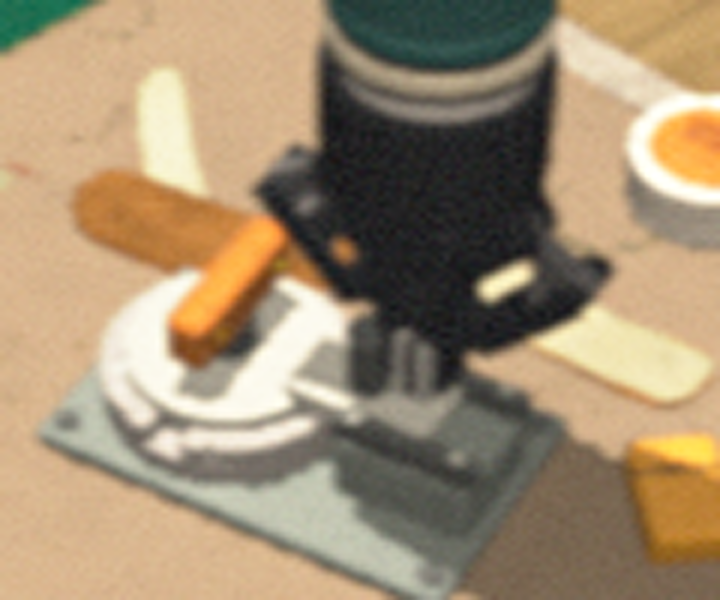

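The knob (crop 370,350) is just ahead of the closed fingers, and the tongue is sliding over the flange. I'll push on.

>>> apply_moves(
  motion=[
    [[1.9,0.6,0],0],
    [[3.8,1.1,0],0],
    [[5.7,1.7,0],0],
    [[5.7,1.7,0],0],
  ],
)

```text
time: 15.22
position: [441.6, -125.5, 65.0]
tcp_rot: [0.0, 0.597, 0.802, 0.0]
contact_force: [-1.0, -0.2, -0.8]
gripper_width: -0.2
grasp_force: 0.5
```

>>> apply_moves(
  motion=[
    [[1,0.3,0],0],
    [[1.9,0.6,0],0],
    [[1.9,0.6,0],0],
    [[1.9,0.6,0],0],
  ],
)

```text
time: 15.72
position: [443.4, -124.9, 65.0]
tcp_rot: [0.0, 0.597, 0.802, 0.0]
contact_force: [-2.2, -0.5, -0.1]
gripper_width: 0.1
grasp_force: 0.6
```

>>> apply_moves(
  motion=[
    [[1,0.3,0],0],
    [[1.9,0.6,0],0],
    [[2.9,0.9,0],0],
    [[2.9,0.9,0],0],
  ],
)

```text
time: 16.23
position: [445.7, -124.2, 65.0]
tcp_rot: [-0.0, 0.597, 0.802, -0.0]
contact_force: [-2.6, -1.2, 0.1]
gripper_width: -0.2
grasp_force: 1.3
```

```bash
python3 - <<'E'
from h import *
s=shot("scene","s7");q=np.load("pics/s7.npy").reshape(-1,3)
e=np.array([.958,.2865]);d=(q[:,:2]-[515.75,-103.3])@e; l=(q[:,:2]-[515.75,-103.3])@[-.2865,.958]
k=q[(abs(l)<12)&(d>-75)&(d<-35)&(q[:,2]>80)&(q[:,2]<90)]; dd=(k[:,:2]-[515.75,-103.3])@e; print("knob along",len(k),np.sort(dd)[[0,-1]],np.histogram(dd,8))
t=(abs(l)<14)&(q[:,2]>49)&(q[:,2]<58)&(d>-56)&(d<-11); print("tongue tip",np.sort(d[t])[-10:])
E
```

```text
knob along 58 [-72.49494774 -40.80185147] (array([ 7,  5,  3,  5,  7, 13, 11,  7]), array([-72.49494774, -68.53331071, -64.57167367, -60.61003664,
       -56.64839961, -52.68676257, -48.72512554, -44.76348851,
       -40.80185147]))
tongue tip [-24.99848655 -24.86613093 -24.39533064 -24.08011452 -23.9202042
 -23.9197792  -23.22087058 -23.05467937 -22.93657782 -22.66480975]
```

>>> apply_moves(
  motion=[
    [[1,0.3,0],0],
    [[1.9,0.6,0],0],
    [[1.9,0.6,0],0],
  ],
)

```text
time: 16.65
position: [445.8, -124.2, 64.9]
tcp_rot: [-0.001, 0.597, 0.802, -0.002]
contact_force: [-4.8, -2.2, 4.2]
gripper_width: 0.0
grasp_force: 3.0
```

Measured position stalled and force rose, so the bolt is at its stop. I'll back off and lift clear.

>>> apply_moves(
  motion=[
    [[-6,-1.8,0],0],
    [[-14,-4.2,0],0],
    [[-14,-4.2,20],0],
    [[-14,-4.2,60],0],
    [[-14,-4.2,110],0],
    [[-14,-4.2,110],0],
    [[-14,-4.2,110],0],
    [[-14,-4.2,110],0],
  ],
)

```text
time: 17.65
position: [433.3, -127.5, 174.0]
tcp_rot: [-0.001, 0.597, 0.802, -0.0]
contact_force: [0.1, -0.6, -0.6]
gripper_width: 0.3
grasp_force: 0.0
```

```bash
python3 - <<'E'
from h import *
s=shot("scene","s8");P=np.load("pics/s8.npy");q=P.reshape(-1,3)
e=np.array([.958,.2865]);d=(q[:,:2]-[515.75,-103.3])@e; l=(q[:,:2]-[515.75,-103.3])@[-.2865,.958]
k=(abs(l)<14)&(d>-95)&(d<-35)&(q[:,2]>80)&(q[:,2]<90); print("knob along",k.sum(),d[k].mean())
print(disc(P,(515,-104),46,40,36,48),telemetry.get_obs()["joint_vel"])
cv2.imwrite("pics/v8.png",cv2.resize(s["img"][130:290,170:350,::-1],(720,600),interpolation=cv2.INTER_CUBIC))
E
```

```text
knob along 54 -50.588876510803686
(array([ 515.91603604, -103.65424433]), np.float64(42.8597849274625), 410, np.float64(0.9242736476198772)) [-0.00146803  0.00014478  0.00043031 -0.00508607 -0.00327473  0.00175554
 -0.00119713]
```

View pics/v8.png

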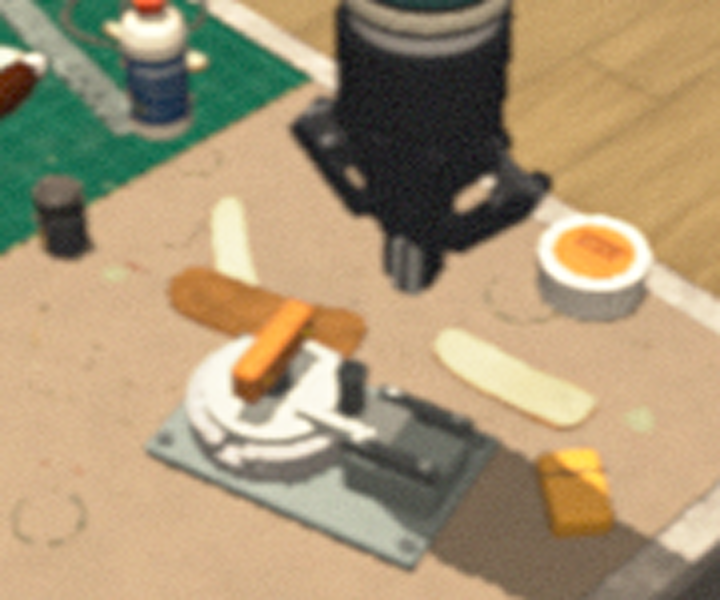

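The bolt tongue lies over the flange with the knob about 50.6 mm from the seat axis, so it is fully in. The stamp is home, the gripper is clear, and the tin, wax and jar stand in place.

```bash
python3 -c "
from station import manip
print(manip.sign_off())"
```

```text
the job is handed in; nothing more can be done
None
```

The job is handed in at about 18 s of the 58 s: the stamp is home in its slots, the bolt is at its stop over the flange, the gripper is clear, and the tin, wax and jar were left alone; the sign-off returned no verdict.

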